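Turn the row of finishing supplies round into the bench caddy

TASK

The shoemaker sits across the bench, so his supplies must stand the other way round: move the bottle, jar, tin and box from the dark store rack into the four pockets of the empty pale caddy, one to a pocket, in reverse order. What stood farthest left in the store rack (as the robot sees it) ends farthest right in the caddy, and so on along the row. Keep each one upright, set it down flat on the pocket's floor without dropping it, and let go.

Things in the scene. Friction and masses are not known exactly. Their poses are not given: they have to be found in the camera images.
- bottle: Amber glass dye bottle, the tallest and slimmest of the four: round body 42 mm across up to 62 mm height, shoulder, black cap 22 mm across, 95 mm high overall. Loose, stands upright; origin at the centre of its underside, z up. About 140 g, can differ by a third.
- jar: Clear glass cement jar with paper band and flat black lid: round, 50 mm across (lid 52 mm, from 50 mm height up), 64 mm high. Loose, stands upright; origin at the centre of its underside, z up. About 180 g, can differ by a third.
- tin: Bare aluminium wax tin, the lowest of the four: round, 54 mm across, 40 mm high. Loose, stands upright; origin at the centre of its underside, z up. About 120 g, can differ by a third.
- box: Plain cardboard tack box, the only square one: 46 mm square, 56 mm high, x and y along its sides. Loose, stands upright; origin at the centre of its underside, z up. About 160 g, can differ by a third.
- seat_bottle: Fixed cork-floored square seat in the store rack in which the bottle starts: 74 mm square outside, 68 mm inside, rim 7 mm above the cork. Origin: centre of its underside, on the rack's board, 3 mm below the cork; x and y as those of the rack. It shows which place of the row the bottle came from.
- seat_jar: Fixed cork-floored square seat in the store rack in which the jar starts: 74 mm square outside, 68 mm inside, rim 7 mm above the cork. Origin: centre of its underside, on the rack's board, 3 mm below the cork; x and y as those of the rack. It shows which place of the row the jar came from.
- seat_tin: Fixed cork-floored square seat in the store rack in which the tin starts: 74 mm square outside, 68 mm inside, rim 7 mm above the cork. Origin: centre of its underside, on the rack's board, 3 mm below the cork; x and y as those of the rack. It shows which place of the row the tin came from.
- seat_box: Fixed cork-floored square seat in the store rack in which the box starts: 74 mm square outside, 68 mm inside, rim 7 mm above the cork. Origin: centre of its underside, on the rack's board, 3 mm below the cork; x and y as those of the rack. It shows which place of the row the box came from.
- store_rack: Dark wooden rack, fixed: board 84 (x) by 322 (y) by 8 mm, end strips 16 mm high, four cork seats in a row at y = -117, -39, 39, 117 mm in its frame; cork 11 mm above the table. Origin: centre of its underside, on the table; y runs along the row to the robot's left (within 15 degrees), x away from the robot. Bench clutter near both racks is under 45 mm high.
- caddy: Pale wooden caddy, fixed, empty, left or right of the store rack: 82 (x) by 316 mm (y), four square pockets in a row at y = -117, -39, 39, 117 mm in its frame, each 74 mm inside, floor 6 mm above the table, rims and partitions 4 mm thick, tops 12 mm above the table. Origin: centre of its underside, on the table; y runs along the row to the robot's left (within 15 degrees), x away from the robot.
There are look-alikes about, which are no part of the job. What is shaped like the box but pink or red is not meant.

How it is judged (in metres and radians):
At the end, for the whole second after the job is handed in: Each of the four stands in the caddy pocket that mirrors its seat in the store rack (leftmost seat to rightmost pocket and so on): within 18 mm of the pocket's centre along x and along y, its underside within 4 mm of the pocket's floor, within 0.1 rad of upright, released and at rest (((y of seat_bottle in the frame of store_rack between 0.097 and 0.137 m and y of bottle in the frame of caddy between -0.135 and -0.099 m) or (y of seat_bottle in the frame of store_rack between 0.019 and 0.059 m and y of bottle in the frame of caddy between -0.057 and -0.021 m) or (y of seat_bottle in the frame of store_rack between -0.059 and -0.019 m and y of bottle in the frame of caddy between 0.021 and 0.057 m) or (y of seat_bottle in the frame of store_rack between -0.137 and -0.097 m and y of bottle in the frame of caddy between 0.099 and 0.135 m)) and x of bottle in the frame of caddy between -0.018 and 0.018 m and z of bottle in the frame of caddy between 0.002 and 0.01 m and angle between each of bottle, jar, tin, box's own z axis and vertical below 0.1 rad and linear speed of each of bottle, jar, tin, box below 0.02 m/s and angular speed of each of bottle, jar, tin, box below 0.2 rad/s and contact force between each of bottle, jar, tin, box and the fingers below 0.1 N and ((y of seat_jar in the frame of store_rack between 0.097 and 0.137 m and y of jar in the frame of caddy between -0.135 and -0.099 m) or (y of seat_jar in the frame of store_rack between 0.019 and 0.059 m and y of jar in the frame of caddy between -0.057 and -0.021 m) or (y of seat_jar in the frame of store_rack between -0.059 and -0.019 m and y of jar in the frame of caddy between 0.021 and 0.057 m) or (y of seat_jar in the frame of store_rack between -0.137 and -0.097 m and y of jar in the frame of caddy between 0.099 and 0.135 m)) and x of jar in the frame of caddy between -0.018 and 0.018 m and z of jar in the frame of caddy between 0.002 and 0.01 m and ((y of seat_tin in the frame of store_rack between 0.097 and 0.137 m and y of tin in the frame of caddy between -0.135 and -0.099 m) or (y of seat_tin in the frame of store_rack between 0.019 and 0.059 m and y of tin in the frame of caddy between -0.057 and -0.021 m) or (y of seat_tin in the frame of store_rack between -0.059 and -0.019 m and y of tin in the frame of caddy between 0.021 and 0.057 m) or (y of seat_tin in the frame of store_rack between -0.137 and -0.097 m and y of tin in the frame of caddy between 0.099 and 0.135 m)) and x of tin in the frame of caddy between -0.018 and 0.018 m and z of tin in the frame of caddy between 0.002 and 0.01 m and ((y of seat_box in the frame of store_rack between 0.097 and 0.137 m and y of box in the frame of caddy between -0.135 and -0.099 m) or (y of seat_box in the frame of store_rack between 0.019 and 0.059 m and y of box in the frame of caddy between -0.057 and -0.021 m) or (y of seat_box in the frame of store_rack between -0.059 and -0.019 m and y of box in the frame of caddy between 0.021 and 0.057 m) or (y of seat_box in the frame of store_rack between -0.137 and -0.097 m and y of box in the frame of caddy between 0.099 and 0.135 m)) and x of box in the frame of caddy between -0.018 and 0.018 m and z of box in the frame of caddy between 0.002 and 0.01 m); the robot touches nothing.
It fails at once if one of the four supplies is tipped more than about 35 degrees (angle between any of bottle, jar, tin, box's own z axis and vertical above 0.6 rad).
It fails at once if one of the four supplies is dropped or thrown (faster than 0.7 m/s with no finger on it, a fall of about 25 mm) ((linear speed of bottle above 0.7 m/s and contact force between bottle and the fingers below 0.05 N) or (linear speed of jar above 0.7 m/s and contact force between jar and the fingers below 0.05 N) or (linear speed of tin above 0.7 m/s and contact force between tin and the fingers below 0.05 N) or (linear speed of box above 0.7 m/s and contact force between box and the fingers below 0.05 N)).
It also fails if it takes over 112 s, if anything falls off the work surface, if the arm or the gripper's body presses on something with over 40 N, if the wrist force passes 120 N, or if a joint passes its speed limit or range.

ROBOT

A 6-joint arm with a two-finger parallel gripper is mounted at the origin on the work surface. World frame = base frame: x ahead of the robot, y to its left, z up, the work surface at z = 0. Lengths are in m, angles in degrees, forces in N, time in s.
With the tool pointing down it reaches from about 0.325 to 0.9 m from the base axis. Payload 6.1 kg.
Tool frame: the origin (TCP) lies on the centre line of the jaws, within the pads' length; the fingertips stand 22 mm ahead of it and the grasp point (between the pads) lies 3 mm ahead of it; z points along the fingers, y is the line along which they close (so a half turn about z gives the same grasp; the last joint's range is limited). The gripper opens to 87 mm and grips with 3 to 60 N. Pads are 19 mm wide; open, the fingers measure 117 mm over their backs; the gripper's body (75 mm by 190 mm) begins 51 mm behind the grasp point.
Start: joints at [66.515, 12.628, 87.462, -0, 79.91, -7.225], TCP at [0.175, 0.6, 0.245] pointing down, gripper open.
Joint ranges: [-170.65, 170.65], [-52.31, 119.04], [5.05, 147.46], [-71.25, 251.25], [11.57, 151.72], [-153.62, 153.62]. Speed limits (degrees/s): [147.25, 147.25, 172.46, 180, 180, 180].

INTERFACE

Orientations are given as [roll, pitch, yaw] about the fixed x, y, z axes, in that order (R = Rz(yaw) Ry(pitch) Rx(roll)).
In Python, from station import ctrl, cams gives the robot as it stands.
- The arm moves only by the tool servo_tool, never from a script. Its argument "motion" is a list of rows, each a list of 4 numbers: the shift along the tool's x, y, z in m, then the turn about the tool's z in rad. In form: [[tx, ty, tz, spin], ...]. A call has 1 to 20 rows; each row shifts and turns the commanded pose from where the row before left it, along the tool's axes as they then stand; what a row does not reach is not made up. A row lasts 1/10 s, in which the tool goes at most 50 mm and 8.59 degrees, less where a joint would pass 70% of its speed; a pose out of reach is approached as far as the arm can. A call with a gripper value outside its range is refused whole. "gripper" is the gripper's target within -1 to 1 (fully open at 1, half-way at 0, shut at -1), set as the call begins (left out, the last holds). The fingers move at their own pace and stop on an object; "squeeze" is the grip in N (left out, the last holds). Time passes only in rows, so rows that do not move let the fingers close. It gives the time, the measured TCP pose, the force, the opening and the grip force at its end, in the units of the state.
- ctrl.observe(): the state, without advancing time (a new reading comes with each control period).
- cams.read_camera(name): name is "side" or "top" or "wrist"; returns a dict with "frame" (420x560x3 uint8, blue, green, red), "depth" (420x560 float32, m along the optical axis (not along the pixel's ray), 0 where there is no reading), "mtx" (3x3 intrinsics, pixels), "extrinsics" (4x4, takes a point from world to camera coordinates). Camera axes: x right, y up, looking along -z (the intrinsics and any distortion apply to the point x, -y, -z); pixel columns grow to the right and rows downward; lengths in m; the calibration is good to about 2 mm. A picture is of the moment at which its call begins.
- ctrl.finish_job(): hands the job in; it is judged then, once.
The state is a dict: "time": time; "q": joint angles; "dq": joint speeds; "joint_efforts": joint torques, N m; "ee_pos": TCP position; "orientation": TCP orientation; "contact_force": force on the tool from outside, world axes, zero at the start; "ft_torque": the same for the moment, N m; "grip_width": opening from 0.0 (shut) to 1.0 (fully open); "gripper_force": force on a finger pad.
Only numpy, scipy, OpenCV 4.12 (cv2) and the standard library are available. Lean on these libraries where they do the work, as an engineer would, in place of code of your own. Each camera call takes 0.05 s, during which the arm holds its last target. There are 200 camera calls.

## Working session

There is one attempt and no reset: what is moved stays moved. The work goes in short steps, Python scripts to look and compute and a tool call to move; the robot and the scene stay as the last step left them, time stands still between calls to the robot, and variables do not carry over. Pictures are saved under pics/ and viewed, at most 14 in all, crops included, and the job is handed in when it is done.

Besides the shell and the picture viewer there is one more tool, called after ">>>" in YAML: its name, and indented under it one key for each argument. servo_tool: Moves the arm, as the interface text tells. Its arguments: {"type":"object","properties":{"motion":{"type":"array","items":{"type":"array","items":{"type":"number"}}},"gripper":{"type":"number"},"squeeze":{"type":"number"}},"required":["motion"]}

```bash
mkdir -p pics; python3 - <<'E'
from station import ctrl, cams
import cv2,numpy as np
print(ctrl.observe())
for n in ("top","side"):
    c=cams.read_camera(n); cv2.imwrite(f"pics/{n}0.png",c["frame"]); print(n,c["mtx"].round(1).tolist(),c["extrinsics"].round(3).tolist()); np.savez(f"{n}0.npz",**c)
E
```

```text
{'time': 0.0, 'q': array([ 6.65145292e+01,  1.26742685e+01,  8.75258039e+01, -1.14529728e-03,
        7.99111572e+01, -7.22559717e+00]), 'dq': array([ 0.04193103,  0.05602449, -0.04103692,  0.07512568, -0.00860302,
       -0.00959894]), 'joint_efforts': array([-1.32027995e-03, -4.94632781e+01, -3.87375498e+01,  6.99996273e-02,
        5.73662447e-02, -1.32861787e-04]), 'ee_pos': array([0.17477811, 0.59945669, 0.24344739]), 'orientation': array([-1.79889512e+02, -1.28718134e-02,  1.63740316e+02]), 'contact_force': array([-0.39178388, -0.53806149, -0.02699492]), 'ft_torque': array([-0.00858335, -0.02727747,  0.0280482 ]), 'gripper_force': 0.0, 'grip_width': 0.9965954330868019}
top [[498.8, 0.0, 272.0], [0.0, 498.8, 210.9], [0.0, 0.0, 1.0]] [[0.003, -1.0, -0.019, 0.016], [0.981, -0.001, 0.192, -0.501], [-0.192, -0.019, 0.981, -1.109], [0.0, 0.0, 0.0, 1.0]]
side [[414.8, 0.0, 285.0], [0.0, 414.8, 204.0], [0.0, 0.0, 1.0]] [[0.925, 0.38, -0.02, -0.451], [-0.251, 0.649, 0.718, 0.084], [0.286, -0.659, 0.695, -1.106], [0.0, 0.0, 0.0, 1.0]]
```

View pics/top0.png

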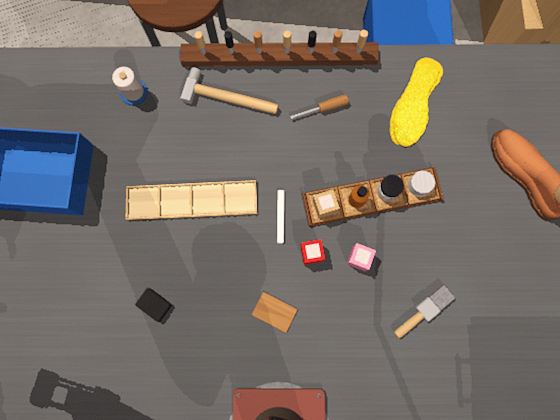

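View pics/side0.png

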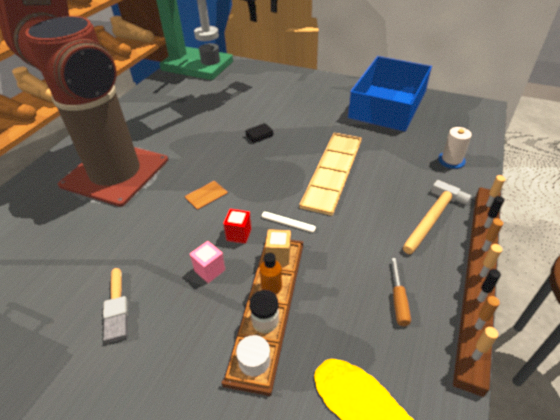

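Top view: the store rack runs from (305,207) to (440,185), and holds box, bottle, jar and tin from left to right. The empty caddy is at (192,199). The red and pink boxes at (313,252) and (362,257) are decoys. Next I'll measure the poses.

```bash
cat > h.py <<'E'
import numpy as np, cv2
def ray(c,uv):
    uv=np.atleast_2d(np.asarray(uv,float)); K=c["mtx"]; E=c["extrinsics"]
    d=np.c_[(uv[:,0]-K[0,2])/K[0,0],-(uv[:,1]-K[1,2])/K[1,1],-np.ones(len(uv))]
    return -E[:3,:3].T@E[:3,3], d@E[:3,:3]
def onz(c,uv,z):
    o,d=ray(c,uv); return o+d*((z-o[2])/d[:,2])[:,None]
def cloud(c):
    v,u=np.mgrid[:420,:560]; o,d=ray(c,np.c_[u.ravel(),v.ravel()])
    return (o+d*c["depth"].reshape(-1,1)).reshape(420,560,3)
def rect(pts):
    r=cv2.minAreaRect(np.asarray(pts,np.float32)[:,:2]*1000); b=cv2.boxPoints(r)
    e=b[1]-b[0]; f=b[2]-b[1]; l=e if np.hypot(*e)>np.hypot(*f) else f
    return np.round(r[0],1),np.round(r[1],1),round((np.degrees(np.arctan2(l[1],l[0]))-90+90)%180-90,2)
E
python3 - <<'E'
from h import *
c=dict(np.load("top0.npz")); P=cloud(c); hsv=cv2.cvtColor(c["frame"],cv2.COLOR_BGR2HSV)
print("table z",np.median(P[280:300,180:240,2]), "noise",np.std(P[280:300,180:240,2]))
def comp(m,box,z):
    k=np.zeros_like(m);u0,v0,u1,v1=box;k[v0:v1,u0:u1]=m[v0:v1,u0:u1]
    n,l,s,_=cv2.connectedComponentsWithStats(k);i=1+s[1:,4].argmax();v,u=np.where(l==i)
    h=cv2.convexHull(np.c_[u,v].astype(np.int32))[:,0]
    return onz(c,h,z),s[i]
pale=cv2.morphologyEx(((hsv[...,0]>8)&(hsv[...,0]<30)&(hsv[...,1]>40)&(hsv[...,2]>110)).astype(np.uint8),cv2.MORPH_CLOSE,np.ones((5,5)))
h,s=comp(pale,(110,160,270,240),0.012);print("caddy",rect(h),s)
br=cv2.morphologyEx(((hsv[...,1]>80)&(hsv[...,0]<25)&(P[...,2]<.035)).astype(np.uint8),cv2.MORPH_CLOSE,np.ones((5,5)))
h,s=comp(br,(295,160,450,235),0.012);print("rack",rect(h),s)
reg=np.zeros((420,560),bool);reg[155:235,295:450]=1
for n,(z0,u0,u1) in dict(box=(.067,300,345),bottle=(.106,345,378),jar=(.075,375,408),tin=(.051,408,445)).items():
    m=reg&(abs(P[...,2]-z0)<.007);m[:,:u0]=0;m[:,u1:]=0
    v,u=np.where(m); q=onz(c,np.c_[u,v],z0)
    (x,y),r=cv2.minEnclosingCircle((q[:,:2]*1000).astype(np.float32))
    print(n,len(u),np.median(P[m][:,2]).round(3),"circ",round(x,1),round(y,1),round(r,1),"rect",rect(q),"mean",(q[:,:2].mean(0)*1000).round(1))
E
```

```text
table z 0.00019843333470703772 noise 0.06830614969855604
caddy (array([536.7, 213.6]), array([ 85.2, 318.1]), np.float32(2.7)) [ 125  180  133   40 4512]
rack (array([ 544.7, -223.3]), array([ 86.4, 329.7]), np.float32(11.43)) [ 302  166  142   61 2868]
box 431 0.068 circ 519.6 -108.8 33.0 rect (array([ 519.8, -108.5]), array([48.1, 47.8]), np.float32(-72.15)) mean [ 519.8 -108.5]
bottle 77 0.106 circ 536.6 -185.4 11.1 rect (array([ 536. , -185.2]), array([19.9, 20.7]), np.float32(88.28)) mean [ 536.8 -185.4]
jar 405 0.075 circ 556.0 -258.9 26.5 rect (array([ 556.2, -258.9]), array([49.6, 51.9]), np.float32(44.5)) mean [ 556.1 -258.7]
tin 424 0.051 circ 570.1 -335.2 27.9 rect (array([ 570.7, -335.4]), array([54. , 54.2]), np.float32(11.46)) mean [ 570.2 -335.4]
```

```bash
cat >> h.py <<'E'
def go(x,y,psi=None):
    "tool-frame shift (mm) and spin (rad) to world x,y (mm)"
    from station import ctrl
    s=ctrl.observe(); p=s["ee_pos"]*1000; ps=s["orientation"][2]
    psi=ps if psi is None else psi
    a=np.radians(psi); d=np.array([x-p[0],y-p[1]])
    print("t",round(s["time"],2),"pos",p.round(1),"rpy",s["orientation"].round(2),"F",s["contact_force"].round(1),"w",round(s["grip_width"],3),"gf",round(s["gripper_force"],1))
    print("tx",(d@[np.cos(a),np.sin(a)]).round(1),"ty",(d@[np.sin(a),-np.cos(a)]).round(1),"spin",round(np.radians(ps-psi),4))
E
python3 -c "
from h import *
go(519.7,-108.6,107.85)"
```

```text
t 0.1 pos [174.8 599.5 243.5] rpy [-1.7990e+02 -1.0000e-02  1.6374e+02] F [ 0.4 -0.2  0.3] w 0.998 gf 0.0
tx -779.8 ty 111.2 spin 0.9755
```

>>> servo_tool:
  motion:
    - [0,0,0,0.139]
    - [0,0,0,0.139]
    - [0,0,0,0.139]
    - [0,0,0,0.139]
    - [0,0,0,0.139]
    - [0,0,0,0.139]
    - [0,0,0,0.1415]
  gripper: 1
  squeeze: 25

```text
time: 0.8
ee_pos: [0.1749, 0.5997, 0.2439]
orientation: [-180.0, 0.1, 107.5]
contact_force: [-0.9, 0.3, 0.5]
grip_width: 0.999
gripper_force: 0.0
```

>>> servo_tool:
  motion:
    - [-0.015,0.002,0,0]
    - [-0.03,0.004,0,0]
    - [-0.045,0.006,0,0]
    - [-0.045,0.006,0,0]
    - [-0.045,0.006,0,0]
    - [-0.045,0.006,0,0]
    - [-0.045,0.006,0,0]
    - [-0.045,0.006,0,0]
    - [-0.045,0.006,0,0]
    - [-0.045,0.006,0,0]
    - [-0.045,0.006,0,0]
    - [-0.045,0.006,0,0]
    - [-0.045,0.006,0,0]
    - [-0.045,0.006,0,0]
    - [-0.045,0.006,0,0]
    - [-0.045,0.006,0,0]
    - [-0.045,0.007,0,0]
    - [-0.03,0.006,0,0]
    - [-0.02,0.005,0,0]
    - [-0.01,0.004,0,0]

```text
time: 2.8
ee_pos: [0.5209, -0.1098, 0.2439]
orientation: [-180.0, -0.0, 107.7]
contact_force: [-0.5, -0.0, -0.4]
grip_width: 1.002
gripper_force: 0.0
```

>>> servo_tool:
  motion:
    - [0,0,0,0]
    - [0,0,0,0]
    - [0,0,0,0]

```text
time: 3.1
ee_pos: [0.5202, -0.107, 0.2445]
orientation: [-180.0, -0.0, 107.9]
contact_force: [-0.2, 0.4, 0.3]
grip_width: 1.0
gripper_force: 0.0
```

```bash
python3 -c "
from h import *
from station import cams
go(519.7,-108.6,107.85)
c=cams.read_camera('wrist'); cv2.imwrite('pics/w1.png',c['frame']); np.savez('w1.npz',**c)
P=cloud(c); m=(abs(P[...,2]-.067)<.006)&(abs(P[...,0]-.52)<.04)&(abs(P[...,1]+.1086)<.04)
v,u=np.where(m); print('box',rect(onz(c,np.c_[u,v],.067)),len(u)) if len(u) else 0
"
```

```text
t 3.1 pos [ 520.2 -107.   244.5] rpy [-1.7999e+02 -3.0000e-02  1.0792e+02] F [-0.2  0.4  0.3] w 1.0 gf 0.0
tx -1.4 ty -1.0 spin 0.0012
box (array([ 519.3, -108.1]), array([46.9, 46.8]), np.float32(-72.03)) 1983
```

View pics/w1.png

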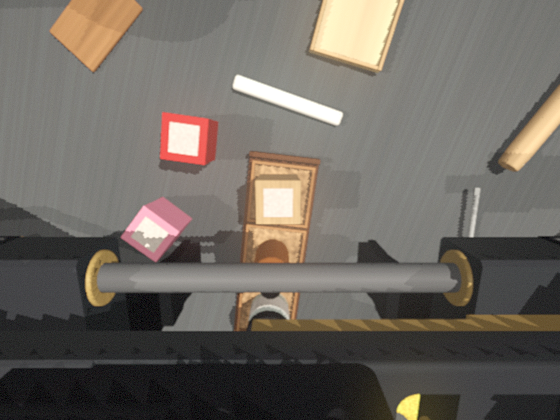

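Wrist view: the box top, at (277,203), sits between the open fingers and agrees with the top view to within 1 mm. Now I'll descend and grasp it.

>>> servo_tool:
  motion:
    - [-0.001,-0.001,0.01,0]
    - [0,0,0.02,0]
    - [0,0,0.03,0]
    - [0,0,0.03,0]
    - [0,0,0.03,0]
    - [0,0,0.03,0]
    - [0,0,0.02,0]
    - [0,0,0.015,0]
    - [0,0,0.01,0]
    - [0,0,0.004,0]
    - [0,0,0,0]
    - [0,0,0,0]

```text
time: 4.35
ee_pos: [0.5208, -0.1097, 0.0465]
orientation: [179.9, 0.1, 107.8]
contact_force: [0.5, -0.2, -0.3]
grip_width: 1.001
gripper_force: 0.0
```

>>> servo_tool:
  motion:
    - [0,0,0,0]
    - [0,0,0,0]
    - [0,0,0,0]
    - [0,0,0,0]
    - [0,0,0,0]
    - [0,0,0,0]
    - [0,0,0,0]
    - [0,0,0,0]
  gripper: -1

```text
time: 5.15
ee_pos: [0.52, -0.1094, 0.0456]
orientation: [-180.0, -0.0, 107.9]
contact_force: [-0.3, 0.4, 0.2]
grip_width: 0.525
gripper_force: 25.0
```

>>> servo_tool:
  motion:
    - [0,0,-0.003,0]
    - [0,0,-0.006,0]
    - [0,0,-0.012,0]
    - [0,0,-0.02,0.0525]
    - [0,0,-0.025,0.0525]
    - [0,0,-0.025,0.0525]
    - [0,0,-0.025,0.0525]
    - [0,0,-0.02,0.0525]
    - [0,0,-0.012,0]
    - [0,0,-0.007,0]
    - [0,0,0,0]

```text
time: 6.25
ee_pos: [0.5204, -0.1095, 0.2015]
orientation: [179.9, 0.0, 92.9]
contact_force: [0.4, -0.2, -1.2]
grip_width: 0.527
gripper_force: 25.0
```

```bash
python3 -c "
from h import *
go(543.5,97.6,92.7)"
```

```text
t 6.25 pos [ 520.4 -109.5  201.5] rpy [1.7992e+02 4.0000e-02 9.2870e+01] F [ 0.4 -0.2 -1.2] w 0.527 gf 25.0
tx 205.8 ty 32.8 spin 0.0029
```

>>> servo_tool:
  motion:
    - [0.005,0.001,0,0]
    - [0.012,0.002,0,0]
    - [0.02,0.003,0,0]
    - [0.028,0.0045,0,0]
    - [0.035,0.0055,0,0]
    - [0.035,0.0055,0,0]
    - [0.028,0.0045,0,0]
    - [0.02,0.003,0,0]
    - [0.014,0.002,0,0]
    - [0.009,0.0018,0,0]
    - [0,0,0,0]
    - [0,0,0,0]
    - [0,0,0,0]

```text
time: 7.55
ee_pos: [0.5427, 0.0971, 0.2004]
orientation: [-180.0, 0.0, 92.8]
contact_force: [0.2, -0.7, -1.7]
grip_width: 0.526
gripper_force: 25.0
```

```bash
python3 -c "
from h import *
from station import cams
go(543.5,97.6,92.7)
c=cams.read_camera('wrist'); cv2.imwrite('pics/w2.png',c['frame']); np.savez('w2.npz',**c)
"
```

```text
t 7.55 pos [542.7  97.1 200.4] rpy [-1.7999e+02  2.0000e-02  9.2750e+01] F [ 0.2 -0.7 -1.7] w 0.526 gf 25.0
tx 0.4 ty 0.8 spin 0.0009
```

View pics/w2.png

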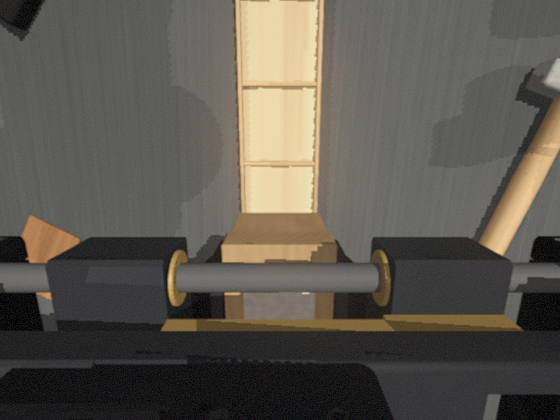

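Wrist view: the held box is over the right end of the caddy. The caddy partitions show at rows 84 and 162, with its sides at columns about 243 and 318. I'll check these against the caddy pose.

```bash
python3 -c "
from h import *
c=dict(np.load('w2.npz'))
q=onz(c,[[281,84],[281,162],[237,20],[323,20],[240,140],[320,140]],.012)[:,:2]*1000
a=np.radians(2.7); d=q-[538,214.5]
print(q.round(1).tolist()); print(np.c_[d@[np.cos(a),np.sin(a)],d@[-np.sin(a),np.cos(a)]].round(1).tolist())
"
```

```text
[[539.5, 211.8], [543.3, 136.0], [495.3, 265.8], [576.0, 269.8], [500.2, 156.2], [582.1, 160.2]]
[[1.3, -2.7], [1.6, -78.7], [-40.2, 53.3], [40.6, 53.4], [-40.5, -56.4], [41.5, -56.3]]
```

>>> servo_tool:
  motion:
    - [0,0,0.01,0]
    - [0,0,0.02,0]
    - [0,0,0.028,0]
    - [0,0,0.028,0]
    - [0,0,0.025,0]
    - [0,0,0.02,0]
    - [0,0,0.012,0]
    - [0,0,0.008,0]
    - [0,0,0.004,0]
    - [0,0,0.002,0]
    - [0,0,0.001,0]
    - [0,0,0,0]
    - [0,0,0,0]

```text
time: 8.9
ee_pos: [0.5432, 0.098, 0.0432]
orientation: [179.9, 0.0, 92.8]
contact_force: [-0.7, 0.2, -0.6]
grip_width: 0.526
gripper_force: 25.0
```

>>> servo_tool:
  motion:
    - [0,0,0.0005,0]
    - [0,0,0.0005,0]
    - [0,0,0.0005,0]
    - [0,0,0,0]
    - [0,0,0,0]

```text
time: 9.4
ee_pos: [0.5427, 0.0979, 0.041]
orientation: [-180.0, 0.0, 92.8]
contact_force: [0.3, -0.2, -2.6]
grip_width: 0.53
gripper_force: 25.0
```

>>> servo_tool:
  motion:
    - [0,0,0.0005,0]
    - [0,0,0.0005,0]
    - [0,0,0,0]
    - [0,0,0,0]

```text
time: 9.8
ee_pos: [0.5428, 0.098, 0.0405]
orientation: [180.0, 0.0, 92.8]
contact_force: [-4.2, -1.2, 4.9]
grip_width: 0.524
gripper_force: 25.0
```

Contact is made, so I'll release. Opening is full, then I retreat and go to the bottle.

>>> servo_tool:
  motion:
    - [0,0,0,0]
    - [0,0,0,0]
    - [0,0,0,0]
    - [0,0,0,0]
    - [0,0,0,0]
    - [0,0,0,0]
    - [0,0,0,0]
  gripper: 1

```text
time: 10.5
ee_pos: [0.5427, 0.098, 0.04]
orientation: [-180.0, 0.0, 92.8]
contact_force: [-0.3, -1.0, -0.2]
grip_width: 0.984
gripper_force: 0.0
```

>>> servo_tool:
  motion:
    - [0,0,-0.005,0]
    - [0,0,-0.01,0]
    - [0,0,-0.025,0]
    - [0,0,-0.035,-0.0385]
    - [0,0,-0.035,-0.0385]
    - [0,0,-0.03,-0.0385]
    - [0,0,-0.015,-0.0385]
    - [0,0,-0.005,0]
    - [0,0,0,0]

```text
time: 11.4
ee_pos: [0.5432, 0.098, 0.2012]
orientation: [179.9, 0.0, 101.6]
contact_force: [-0.5, -0.0, -0.9]
grip_width: 0.999
gripper_force: 0.0
```

```bash
python3 -c "
from h import *
go(536.7,-185.4,101.5)"
```

```text
t 11.4 pos [543.2  98.  201.2] rpy [1.7988e+02 2.0000e-02 1.0157e+02] F [-0.5 -0.  -0.9] w 0.999 gf 0.0
tx -276.4 ty -62.8 spin 0.0013
```

>>> servo_tool:
  motion:
    - [-0.008,-0.0018,0,0]
    - [-0.016,-0.0036,0,0]
    - [-0.026,-0.006,0,0]
    - [-0.034,-0.0078,0,0]
    - [-0.036,-0.0082,0,0]
    - [-0.036,-0.0082,0,0]
    - [-0.036,-0.0082,0,0]
    - [-0.034,-0.0078,0,0]
    - [-0.024,-0.0054,0,0]
    - [-0.015,-0.0034,0,0]
    - [-0.008,-0.0018,0,0]
    - [-0.0034,-0.0006,0,0]
    - [0,0,0,0]
    - [0,0,0,0]
    - [0,0,0,0]

```text
time: 12.9
ee_pos: [0.5371, -0.1845, 0.2001]
orientation: [180.0, -0.0, 101.7]
contact_force: [0.7, 0.0, 0.2]
grip_width: 0.998
gripper_force: 0.0
```

```bash
python3 -c "
from h import *
from station import cams
go(536.7,-185.4,101.5)
c=cams.read_camera('top'); np.savez('t2.npz',**c); cv2.imwrite('pics/t2.png',c['frame'])
"
```

```text
t 12.9 pos [ 537.1 -184.5  200.1] rpy [ 1.7999e+02 -1.0000e-02  1.0170e+02] F [0.7 0.  0.2] w 0.998 gf 0.0
tx -0.8 ty -0.6 spin 0.0036
```

View pics/t2.png

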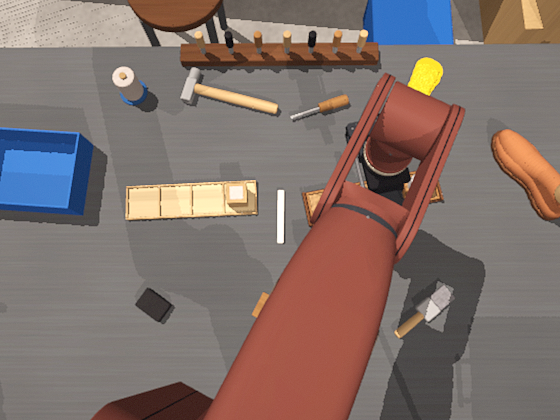

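The box stands in the rightmost pocket, at (236,195). Bottle next.

>>> servo_tool:
  motion:
    - [-0.001,-0.0005,0.008,0]
    - [0,0,0.018,0]
    - [0,0,0.025,0]
    - [0,0,0.025,0]
    - [0,0,0.022,0]
    - [0,0,0.018,0]
    - [0,0,0.012,0]
    - [0,0,0.005,0]
    - [0,0,0.002,0]
    - [0,0,0,0]
    - [0,0,0,0]

```text
time: 14.05
ee_pos: [0.5374, -0.1869, 0.0661]
orientation: [179.9, 0.1, 101.6]
contact_force: [0.7, 1.5, -0.0]
grip_width: 1.002
gripper_force: 0.0
```

>>> servo_tool:
  motion:
    - [0,0,0,0]
    - [0,0,0,0]
    - [0,0,0,0]
    - [0,0,0,0]
    - [0,0,0,0]
    - [0,0,0,0]
    - [0,0,0,0]
    - [0,0,0,0]
  gripper: -1

```text
time: 14.85
ee_pos: [0.5366, -0.1865, 0.065]
orientation: [180.0, -0.0, 101.6]
contact_force: [-0.4, 0.6, -0.2]
grip_width: 0.473
gripper_force: 25.0
```

>>> servo_tool:
  motion:
    - [0,0,-0.003,0]
    - [0,0,-0.006,0]
    - [0,0,-0.012,0]
    - [0,0,-0.02,0.0385]
    - [0,0,-0.025,0.0385]
    - [0,0,-0.025,0.0385]
    - [0,0,-0.025,0.0385]
    - [0,0,-0.02,0]
    - [0,0,-0.012,0]
    - [0,0,-0.007,0]
    - [0,0,0,0]
    - [0,0,0,0]

```text
time: 16.05
ee_pos: [0.5361, -0.1863, 0.2191]
orientation: [-179.9, -0.0, 92.8]
contact_force: [-0.1, -0.3, -3.0]
grip_width: 0.472
gripper_force: 25.0
```

```bash
python3 -c "
from h import *
go(540,175,92.7)"
```

```text
t 16.05 pos [ 536.1 -186.3  219.1] rpy [-1.7993e+02 -4.0000e-02  9.2810e+01] F [-0.1 -0.3 -3. ] w 0.472 gf 25.0
tx 360.7 ty 20.9 spin 0.0019
```

>>> servo_tool:
  motion:
    - [0.006,0.0004,0,0]
    - [0.014,0.0008,0,0]
    - [0.024,0.0014,0,0]
    - [0.034,0.002,0,0]
    - [0.038,0.0022,0,0]
    - [0.038,0.0022,0,0]
    - [0.038,0.0022,0,0]
    - [0.038,0.0022,0,0]
    - [0.038,0.0022,0,0]
    - [0.034,0.002,0,0]
    - [0.026,0.0015,0,0]
    - [0.017,0.001,0,0]
    - [0.01,0.0005,0,0]
    - [0.005,0.0003,0,0]
    - [0.001,0,0,0]
    - [0,0,0,0]
    - [0,0,0,0]

```text
time: 17.75
ee_pos: [0.5399, 0.1743, 0.22]
orientation: [-180.0, 0.0, 92.7]
contact_force: [0.2, 0.1, -1.4]
grip_width: 0.477
gripper_force: 25.0
```

>>> servo_tool:
  motion:
    - [0,0,0.01,0]
    - [0,0,0.02,0]
    - [0,0,0.028,0]
    - [0,0,0.028,0]
    - [0,0,0.025,0]
    - [0,0,0.02,0]
    - [0,0,0.012,0]
    - [0,0,0.007,0]
    - [0,0,0.003,0]
    - [0,0,0.002,0]
    - [0,0,0.001,0]
    - [0,0,0,0]
    - [0,0,0,0]
    - [0,0,0,0]

```text
time: 19.15
ee_pos: [0.5401, 0.1752, 0.0645]
orientation: [180.0, -0.0, 92.8]
contact_force: [-1.0, -0.9, -2.1]
grip_width: 0.472
gripper_force: 25.0
```

>>> servo_tool:
  motion:
    - [0,0,0.001,0]
    - [0,0,0.001,0]
    - [0,0,0.001,0]
    - [0,0,0,0]
    - [0,0,0,0]

```text
time: 19.65
ee_pos: [0.5397, 0.1751, 0.0609]
orientation: [-180.0, 0.0, 92.8]
contact_force: [-0.2, 1.2, -2.0]
grip_width: 0.476
gripper_force: 25.0
```

>>> servo_tool:
  motion:
    - [0,0,0.0005,0]
    - [0,0,0.0005,0]
    - [0,0,0,0]
    - [0,0,0,0]

```text
time: 20.05
ee_pos: [0.5398, 0.1751, 0.06]
orientation: [-180.0, -0.0, 92.8]
contact_force: [0.3, -0.1, -1.8]
grip_width: 0.476
gripper_force: 25.0
```

>>> servo_tool:
  motion:
    - [0,0,0.0005,0]
    - [0,0,0.0005,0]
    - [0,0,0,0]
    - [0,0,0,0]

```text
time: 20.45
ee_pos: [0.5399, 0.1751, 0.06]
orientation: [-180.0, 0.0, 92.8]
contact_force: [-4.0, -1.0, 7.1]
grip_width: 0.473
gripper_force: 25.0
```

>>> servo_tool:
  motion:
    - [0,0,0,0]
    - [0,0,0,0]
    - [0,0,0,0]
    - [0,0,0,0]
    - [0,0,0,0]
    - [0,0,0,0]
    - [0,0,0,0]
    - [0,0,0,0]
  gripper: 1

```text
time: 21.25
ee_pos: [0.5398, 0.1751, 0.059]
orientation: [-180.0, -0.0, 92.8]
contact_force: [1.0, -0.1, 0.4]
grip_width: 0.992
gripper_force: 0.0
```

>>> servo_tool:
  motion:
    - [0,0,-0.005,0]
    - [0,0,-0.01,0]
    - [0,0,-0.025,0]
    - [0,0,-0.033,0]
    - [0,0,-0.033,-0.0385]
    - [0,0,-0.025,-0.0385]
    - [0,0,-0.015,-0.0385]
    - [0,0,-0.005,-0.0385]
    - [0,0,0,0]

```text
time: 22.15
ee_pos: [0.5408, 0.1753, 0.2126]
orientation: [179.8, 0.0, 101.7]
contact_force: [-0.3, -0.1, 0.0]
grip_width: 0.998
gripper_force: 0.0
```

```bash
python3 -c "
from h import *
go(556,-258.8,101.5)"
```

```text
t 22.15 pos [540.8 175.3 212.6] rpy [179.78   0.   101.65] F [-0.3 -0.1  0. ] w 0.998 gf 0.0
tx -428.4 ty -71.6 spin 0.0026
```

>>> servo_tool:
  motion:
    - [-0.008,-0.0013,0,0.0026]
    - [-0.018,-0.003,0,0]
    - [-0.028,-0.0047,0,0]
    - [-0.038,-0.0064,0,0]
    - [-0.04,-0.0067,0,0]
    - [-0.04,-0.0067,0,0]
    - [-0.04,-0.0067,0,0]
    - [-0.04,-0.0067,0,0]
    - [-0.04,-0.0067,0,0]
    - [-0.04,-0.0067,0,0]
    - [-0.036,-0.006,0,0]
    - [-0.026,-0.0043,0,0]
    - [-0.018,-0.003,0,0]
    - [-0.01,-0.0016,0,0]
    - [-0.005,-0.0009,0,0]
    - [-0.0014,-0.0002,0,0]
    - [0,0,0,0]
    - [0,0,0,0]
    - [0,0,0,0]

```text
time: 24.05
ee_pos: [0.5551, -0.2582, 0.2102]
orientation: [180.0, -0.0, 101.5]
contact_force: [0.3, 1.3, -0.1]
grip_width: 0.998
gripper_force: 0.0
```

```bash
python3 -c "
from h import *
go(556,-258.8,101.5)"
```

```text
t 24.05 pos [ 555.1 -258.2  210.2] rpy [179.99  -0.   101.54] F [ 0.3  1.3 -0.1] w 0.998 gf 0.0
tx -0.8 ty 0.7 spin 0.0007
```

Down 165 mm to TCP z 0.045.

>>> servo_tool:
  motion:
    - [-0.001,0.0005,0.01,0]
    - [0,0,0.02,0]
    - [0,0,0.028,0]
    - [0,0,0.028,0]
    - [0,0,0.026,0]
    - [0,0,0.022,0]
    - [0,0,0.016,0]
    - [0,0,0.009,0]
    - [0,0,0.004,0]
    - [0,0,0.001,0]
    - [0,0,0,0]
    - [0,0,0,0]

```text
time: 25.25
ee_pos: [0.5564, -0.2604, 0.0472]
orientation: [179.9, 0.1, 101.5]
contact_force: [-0.0, 0.5, 0.5]
grip_width: 1.003
gripper_force: 0.0
```

>>> servo_tool:
  motion:
    - [0,0,0,0]
    - [0,0,0,0]
    - [0,0,0,0]
    - [0,0,0,0]
    - [0,0,0,0]
    - [0,0,0,0]
    - [0,0,0,0]
    - [0,0,0,0]
  gripper: -1

```text
time: 26.05
ee_pos: [0.5557, -0.2599, 0.0461]
orientation: [180.0, 0.0, 101.5]
contact_force: [1.2, 0.8, 0.7]
grip_width: 0.589
gripper_force: 25.0
```

>>> servo_tool:
  motion:
    - [0,0,-0.003,0]
    - [0,0,-0.006,0]
    - [0,0,-0.012,0]
    - [0,0,-0.022,0.0385]
    - [0,0,-0.03,0.0385]
    - [0,0,-0.03,0.0385]
    - [0,0,-0.03,0.0385]
    - [0,0,-0.022,0]
    - [0,0,-0.013,0]
    - [0,0,-0.007,0]
    - [0,0,0,0]
    - [0,0,0,0]

```text
time: 27.25
ee_pos: [0.555, -0.2595, 0.2197]
orientation: [-179.9, -0.1, 92.7]
contact_force: [0.2, -0.2, -2.6]
grip_width: 0.591
gripper_force: 25.1
```

```bash
python3 -c "
from h import *
go(536.2,253,92.7)"
```

```text
t 27.25 pos [ 555.  -259.5  219.7] rpy [-1.799e+02 -7.000e-02  9.266e+01] F [ 0.2 -0.2 -2.6] w 0.591 gf 25.1
tx 512.8 ty 5.3 spin -0.0007
```

>>> servo_tool:
  motion:
    - [0.008,0.0003,0,0]
    - [0.018,0.0003,0,0]
    - [0.03,0.0003,0,0]
    - [0.04,0.0003,0,0]
    - [0.042,0.0003,0,0]
    - [0.042,0.0003,0,0]
    - [0.042,0.0003,0,0]
    - [0.042,0.0003,0,0]
    - [0.042,0.0003,0,0]
    - [0.042,0.0003,0,0]
    - [0.042,0.0003,0,0]
    - [0.038,0.0003,0,0]
    - [0.03,0.0003,0,0]
    - [0.022,0.0003,0,0]
    - [0.015,0.0003,0,0]
    - [0.01,0.0003,0,0]
    - [0.005,0.0003,0,0]
    - [0.0028,0.0002,0,0]
    - [0,0,0,0]
    - [0,0,0,0]

```text
time: 29.25
ee_pos: [0.5374, 0.2519, 0.221]
orientation: [-180.0, 0.0, 92.6]
contact_force: [0.7, -0.0, -1.1]
grip_width: 0.589
gripper_force: 25.1
```

>>> servo_tool:
  motion:
    - [0,0,0.01,0]
    - [0,0,0.02,0]
    - [0,0,0.03,0]
    - [0,0,0.03,0]
    - [0,0,0.028,0]
    - [0,0,0.022,0]
    - [0,0,0.015,0]
    - [0,0,0.01,0]
    - [0,0,0.006,0]
    - [0,0,0.003,0]
    - [0,0,0.001,0]
    - [0,0,0,0]
    - [0,0,0,0]
    - [0,0,0,0]

```text
time: 30.65
ee_pos: [0.5376, 0.2528, 0.0467]
orientation: [179.9, -0.0, 92.7]
contact_force: [-0.5, 0.0, -1.3]
grip_width: 0.59
gripper_force: 25.1
```

>>> servo_tool:
  motion:
    - [0,0,0.0015,0]
    - [0,0,0.001,0]
    - [0,0,0.001,0]
    - [0,0,0,0]
    - [0,0,0,0]

```text
time: 31.15
ee_pos: [0.5371, 0.2526, 0.0424]
orientation: [-180.0, 0.0, 92.7]
contact_force: [0.7, 0.5, -1.8]
grip_width: 0.592
gripper_force: 25.1
```

>>> servo_tool:
  motion:
    - [0,0,0.0005,0]
    - [0,0,0.0005,0]
    - [0,0,0,0]
    - [0,0,0,0]

```text
time: 31.55
ee_pos: [0.5371, 0.2526, 0.0415]
orientation: [-180.0, 0.0, 92.7]
contact_force: [-0.9, 0.1, -2.2]
grip_width: 0.588
gripper_force: 25.1
```

>>> servo_tool:
  motion:
    - [0,0,0.0005,0]
    - [0,0,0.0005,0]
    - [0,0,0,0]
    - [0,0,0,0]

```text
time: 31.95
ee_pos: [0.5373, 0.2527, 0.041]
orientation: [180.0, -0.0, 92.7]
contact_force: [-1.3, 0.1, 3.3]
grip_width: 0.587
gripper_force: 25.1
```

>>> servo_tool:
  motion:
    - [0,0,0,0]
    - [0,0,0,0]
    - [0,0,0,0]
    - [0,0,0,0]
    - [0,0,0,0]
    - [0,0,0,0]
    - [0,0,0,0]
  gripper: 1

```text
time: 32.65
ee_pos: [0.5372, 0.2526, 0.0405]
orientation: [180.0, -0.0, 92.7]
contact_force: [-0.9, -0.1, 0.6]
grip_width: 0.989
gripper_force: 0.0
```

>>> servo_tool:
  motion:
    - [0,0,-0.005,0]
    - [0,0,-0.01,0]
    - [0,0,-0.025,0]
    - [0,0,-0.033,0]
    - [0,0,-0.033,-0.0385]
    - [0,0,-0.03,-0.0385]
    - [0,0,-0.02,-0.0385]
    - [0,0,-0.01,-0.0385]
    - [0,0,-0.003,0]
    - [0,0,0,0]

```text
time: 33.65
ee_pos: [0.5374, 0.2527, 0.2105]
orientation: [179.9, -0.0, 101.4]
contact_force: [0.4, 0.2, 0.2]
grip_width: 1.001
gripper_force: 0.0
```

```bash
python3 -c "
from h import *
go(570.2,-335.3,101.5)"
```

```text
t 33.65 pos [537.4 252.7 210.5] rpy [ 1.7991e+02 -1.0000e-02  1.0143e+02] F [0.4 0.2 0.2] w 1.001 gf 0.0
tx -582.8 ty -85.1 spin -0.0013
```

>>> servo_tool:
  motion:
    - [-0.01,-0.0015,0,0]
    - [-0.022,-0.0032,0,0]
    - [-0.034,-0.005,0,0]
    - [-0.044,-0.0064,0,0]
    - [-0.044,-0.0064,0,0]
    - [-0.044,-0.0064,0,0]
    - [-0.044,-0.0064,0,0]
    - [-0.044,-0.0064,0,0]
    - [-0.044,-0.0064,0,0]
    - [-0.044,-0.0064,0,0]
    - [-0.044,-0.0064,0,0]
    - [-0.044,-0.0064,0,0]
    - [-0.038,-0.0055,0,0]
    - [-0.03,-0.0044,0,0]
    - [-0.022,-0.0032,0,0]
    - [-0.015,-0.0022,0,0]
    - [-0.009,-0.0013,0,0]
    - [-0.005,-0.0008,0,0]
    - [-0.0018,-0.0003,0,0]
    - [0,0,0,0]

```text
time: 35.65
ee_pos: [0.57, -0.3348, 0.2095]
orientation: [-180.0, -0.0, 101.5]
contact_force: [-1.1, -0.1, -0.6]
grip_width: 1.0
gripper_force: 0.0
```

>>> servo_tool:
  motion:
    - [0,0,0,0]
    - [0,0,0,0]

```text
time: 35.85
ee_pos: [0.5701, -0.3347, 0.2097]
orientation: [180.0, 0.0, 101.5]
contact_force: [1.0, -0.1, 0.1]
grip_width: 0.999
gripper_force: 0.0
```

```bash
python3 -c "
from h import *
go(570.2,-335.3,101.5)"
```

```text
t 35.85 pos [ 570.1 -334.7  209.7] rpy [179.99   0.   101.54] F [ 1.  -0.1  0.1] w 0.999 gf 0.0
tx -0.6 ty -0.0 spin 0.0006
```

>>> servo_tool:
  motion:
    - [0,0,0.01,0]
    - [0,0,0.02,0]
    - [0,0,0.028,0]
    - [0,0,0.028,0]
    - [0,0,0.026,0]
    - [0,0,0.022,0]
    - [0,0,0.016,0]
    - [0,0,0.009,0]
    - [0,0,0.004,0]
    - [0,0,0.001,0]
    - [0,0,0,0]
    - [0,0,0,0]

```text
time: 37.05
ee_pos: [0.5706, -0.336, 0.0469]
orientation: [179.9, 0.1, 101.5]
contact_force: [1.1, 0.4, -0.3]
grip_width: 0.995
gripper_force: 0.0
```

>>> servo_tool:
  motion:
    - [0,0,0,0]
    - [0,0,0,0]
    - [0,0,0,0]
    - [0,0,0,0]
    - [0,0,0,0]
    - [0,0,0,0]
    - [0,0,0,0]
    - [0,0,0,0]
  gripper: -1

```text
time: 37.85
ee_pos: [0.5699, -0.3354, 0.0455]
orientation: [-180.0, -0.0, 101.5]
contact_force: [-0.6, 0.4, -0.1]
grip_width: 0.618
gripper_force: 25.0
```

>>> servo_tool:
  motion:
    - [0,0,-0.003,0]
    - [0,0,-0.006,0]
    - [0,0,-0.012,0]
    - [0,0,-0.022,0.0385]
    - [0,0,-0.03,0.0385]
    - [0,0,-0.03,0.0385]
    - [0,0,-0.03,0.0385]
    - [0,0,-0.022,0]
    - [0,0,-0.013,0]
    - [0,0,-0.007,0]
    - [0,0,0,0]
    - [0,0,0,0]

```text
time: 39.05
ee_pos: [0.5693, -0.335, 0.2192]
orientation: [-179.9, -0.1, 92.7]
contact_force: [-0.1, 0.3, -1.0]
grip_width: 0.615
gripper_force: 25.0
```

```bash
python3 -c "
from h import *
go(532.8,330.5,92.7)"
```

```text
t 39.05 pos [ 569.3 -335.   219.2] rpy [-1.7991e+02 -7.0000e-02  9.2660e+01] F [-0.1  0.3 -1. ] w 0.615 gf 25.0
tx 666.5 ty -5.1 spin -0.0007
```

>>> servo_tool:
  motion:
    - [0.008,0,0,0]
    - [0.018,-0.0003,0,0]
    - [0.03,-0.0003,0,0]
    - [0.04,-0.0003,0,0]
    - [0.044,-0.0003,0,0]
    - [0.044,-0.0003,0,0]
    - [0.044,-0.0003,0,0]
    - [0.044,-0.0003,0,0]
    - [0.044,-0.0003,0,0]
    - [0.044,-0.0003,0,0]
    - [0.044,-0.0003,0,0]
    - [0.044,-0.0003,0,0]
    - [0.044,-0.0003,0,0]
    - [0.044,-0.0003,0,0]
    - [0.038,-0.0003,0,0]
    - [0.03,-0.0003,0,0]
    - [0.022,-0.0003,0,0]
    - [0.015,0,0,0]
    - [0.01,0,0,0]
    - [0.008,0,0,0]

```text
time: 41.05
ee_pos: [0.534, 0.3231, 0.2202]
orientation: [-180.0, 0.0, 92.7]
contact_force: [0.2, -1.0, -0.4]
grip_width: 0.617
gripper_force: 25.0
```

>>> servo_tool:
  motion:
    - [0.004,0,0,0]
    - [0.0025,0,0,0]
    - [0.001,0,0,0]
    - [0,0,0,0]
    - [0,0,0,0]

```text
time: 41.55
ee_pos: [0.5343, 0.3296, 0.2205]
orientation: [-180.0, 0.0, 92.6]
contact_force: [0.7, -0.7, -1.1]
grip_width: 0.618
gripper_force: 25.0
```

```bash
python3 -c "
from h import *
go(532.8,330.5,92.7)"
```

```text
t 41.55 pos [534.3 329.6 220.5] rpy [-1.800e+02  1.000e-02  9.262e+01] F [ 0.7 -0.7 -1.1] w 0.618 gf 25.0
tx 0.9 ty -1.5 spin -0.0014
```

>>> servo_tool:
  motion:
    - [0.001,-0.001,0.01,0]
    - [0,0,0.02,0]
    - [0,0,0.03,0]
    - [0,0,0.03,0]
    - [0,0,0.028,0]
    - [0,0,0.022,0]
    - [0,0,0.015,0]
    - [0,0,0.01,0]
    - [0,0,0.006,0]
    - [0,0,0.003,0]
    - [0,0,0.002,0]
    - [0,0,0.001,0]
    - [0,0,0,0]
    - [0,0,0,0]
    - [0,0,0,0]

```text
time: 43.05
ee_pos: [0.5334, 0.3312, 0.044]
orientation: [180.0, -0.0, 92.7]
contact_force: [-0.7, 0.0, -0.7]
grip_width: 0.611
gripper_force: 25.0
```

>>> servo_tool:
  motion:
    - [0,0,0.0005,0]
    - [0,0,0.0005,0]
    - [0,0,0,0]
    - [0,0,0,0]

```text
time: 43.45
ee_pos: [0.533, 0.331, 0.0425]
orientation: [-180.0, 0.0, 92.7]
contact_force: [0.3, -0.3, -1.4]
grip_width: 0.618
gripper_force: 25.0
```

>>> servo_tool:
  motion:
    - [0,0,0.0005,0]
    - [0,0,0.0005,0]
    - [0,0,0,0]
    - [0,0,0,0]

```text
time: 43.85
ee_pos: [0.5331, 0.3311, 0.0415]
orientation: [-180.0, 0.0, 92.7]
contact_force: [1.0, 0.9, -2.2]
grip_width: 0.609
gripper_force: 25.0
```

>>> servo_tool:
  motion:
    - [0,0,0.0005,0]
    - [0,0,0,0]
    - [0,0,0,0]

```text
time: 44.15
ee_pos: [0.5331, 0.3311, 0.041]
orientation: [-180.0, 0.0, 92.7]
contact_force: [0.3, 0.3, -1.4]
grip_width: 0.609
gripper_force: 25.0
```

>>> servo_tool:
  motion:
    - [0,0,0.0005,0]
    - [0,0,0.0003,0]
    - [0,0,0,0]
    - [0,0,0,0]

```text
time: 44.55
ee_pos: [0.5332, 0.3311, 0.0405]
orientation: [180.0, -0.0, 92.7]
contact_force: [-1.7, -1.4, 2.6]
grip_width: 0.615
gripper_force: 25.0
```

Contact is made: release, rise straight up, then back away to the left, clear of the camera's view.

>>> servo_tool:
  motion:
    - [0,0,0,0]
    - [0,0,0,0]
    - [0,0,0,0]
    - [0,0,0,0]
    - [0,0,0,0]
    - [0,0,0,0]
    - [0,0,0,0]
  gripper: 1

```text
time: 45.25
ee_pos: [0.5331, 0.3311, 0.0402]
orientation: [-180.0, 0.0, 92.7]
contact_force: [0.2, 0.0, 0.7]
grip_width: 0.993
gripper_force: 0.0
```

>>> servo_tool:
  motion:
    - [0,0,-0.005,0]
    - [0,0,-0.01,0]
    - [0,0,-0.025,0]
    - [0,0,-0.035,0]
    - [0,0,-0.035,0]
    - [0,0,-0.035,0]
    - [0,0,-0.03,0]
    - [0,0,-0.02,0]
    - [0,0,-0.01,0]
    - [0.01,-0.01,0,0]
    - [0.02,-0.02,0,0]
    - [0.03,-0.03,0,0]
    - [0.03,-0.03,0,0]
    - [0.03,-0.03,0,0]
    - [0.03,-0.03,0,0]
    - [0.03,-0.03,0,0]
    - [0.02,-0.03,0,0]
    - [0.02,-0.02,0,0]
    - [0.01,-0.01,0,0]
    - [0,0,0,0]

```text
time: 47.25
ee_pos: [0.2805, 0.5502, 0.2438]
orientation: [-179.9, 0.1, 92.8]
contact_force: [0.0, -1.0, -0.0]
grip_width: 1.002
gripper_force: 0.0
```

```bash
python3 - <<'E'
from h import *
from station import cams
go(0,0)
c=cams.read_camera('top'); cv2.imwrite('pics/t3.png',c['frame']); P=cloud(c)
a=np.radians(2.7)
for n,y,h in (("box",-117,56),("bottle",-39,95),("jar",39,64),("tin",117,40)):
    z=.006+h/1000; x0=.5383-np.sin(a)*y/1000; y0=.2138+np.cos(a)*y/1000
    m=(abs(P[...,2]-z)<.006)&(abs(P[...,0]-x0)<.04)&(abs(P[...,1]-y0)<.04); v,u=np.where(m)
    if len(u)==0: print(n,"none"); continue
    q=onz(c,np.c_[u,v],z)[:,:2]*1000; d=np.array(cv2.minEnclosingCircle(q.astype(np.float32))[0])-[538.3,213.8]
    print(n,len(u),"z",np.median(P[m][:,2]).round(4),"caddy xy",(d@[np.cos(a),np.sin(a)]).round(1),(d@[-np.sin(a),np.cos(a)]).round(1))
E
```

```text
t 47.25 pos [280.5 550.2 243.8] rpy [-1.7991e+02  9.0000e-02  9.2830e+01] F [ 0. -1. -0.] w 1.002 gf 0.0
tx -535.7 ty -307.3 spin 0.0
box 404 z 0.0628 caddy xy 0.1 -115.3
bottle 75 z 0.1005 caddy xy -0.2 -39.5
jar 385 z 0.0696 caddy xy 1.3 38.2
tin 414 z 0.0453 caddy xy -0.0 115.0
```

View pics/t3.png

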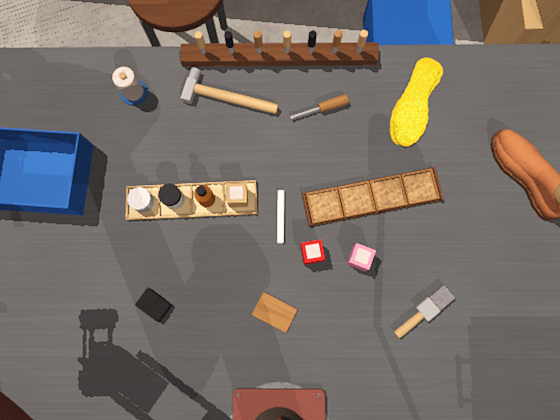

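All four stand in the caddy, at (140,198), (171,196), (204,196) and (236,194): tin, jar, bottle and box from left to right. Each is within 2 mm of its pocket centre, and the rack is empty. Handing in.

```bash
python3 -c "
from station import ctrl
print(ctrl.finish_job())"
```

```text
the job is handed in; nothing more can be done
None
```

I handed the job in at about 47 s: tin, jar, bottle and box now stand left to right in the caddy, the reverse of the store rack, each measured within about 2 mm of its pocket centre; no verdict came back.

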